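# Open the hearing-aid test box by its pair of push catches

### The arm

A 7-joint arm with a two-finger parallel gripper is mounted at the origin on the work surface. World frame = base frame: x ahead of the robot, y to its left, z up, the work surface at z = 0. Lengths are in m, angles in rad, forces in N, time in s.
With the tool pointing down it reaches from about 0.425 to 0.925 m from the base axis. Payload 6.8 kg.
Tool frame: the origin (TCP) lies midway between the tips of the shut fingers; the grasp point (between the pads) lies 19 mm behind it; z points along the fingers, y is the line along which they close (so a half turn about z gives the same grasp; the last joint's range is limited). The gripper opens to 85 mm and grips with 20 to 120 N. Pads are 22 mm wide; open, the fingers measure 114 mm over their backs; the gripper's body (76 mm by 85 mm) begins 54 mm behind the grasp point. The pads swing forward as they close: fully open they stand 13 mm farther back than shut.
Start: joints at [1.106, 0.477, 0.022, 1.555, -0.011, 1.109, -0.083], TCP at [0.236, -0.633, 0.206] pointing down, gripper open.
Joint ranges: [-2.96, 2.96], [-0.34, 2.1], [-1.41, 1.46], [0.24, 2.44], [-1.37, 4.51], [0.17, 1.92], [-2.96, 2.96]. Speed limits (rad/s): [2.39, 2.39, 3.14, 3.14, 3.14, 3.14, 3.14].

### API

Orientations are given as a unit quaternion [w, x, y, z].
In Python, from station import bot gives the robot as it stands.
- The arm moves only by the tool jog_arm, never from a script. Its argument "rows" is a list of rows, each an object of numbers: "fingers": the finger opening in mm, from 0 to 85.4; "x", "y", "z": the shift along the tool's x, y, z in mm; "ax", "ay", "az": the turn, a rotation vector about the tool's x, y, z in degrees. A call has exactly 8 rows; each row shifts and turns the commanded pose from where the row before left it, along the tool's axes as they then stand; what a row does not reach is not made up. A row lasts 1/10 s, in which the tool goes at most 50 mm and 8.59 degrees, less where a joint would pass 70% of its speed; a pose out of reach is approached as far as the arm can. A call with a gripper value outside its range is refused whole. The fingers move at their own pace and stop on an object; "force" is the grip in N (left out, the last holds). Time passes only in rows, so rows that do not move let the fingers close, or fill a call up. It gives the time, the measured TCP pose, the force, the opening and the grip force at its end, in the units of the state.
- bot.get_obs(): the state, without advancing time (a new reading comes with each control period).
- bot.read_camera(name): name is "scene" or "side" or "wrist"; returns a dict with "pixels" (384x512x3 uint8, red, green, blue), "vertical_fov" (degrees; the focal length in pixels is half the picture's height over the tangent of half this angle, whatever the lens; pixels are square), "cx", "cy" (the principal point, pixels), "dist_coeffs" ([k1, k2, p1, p2, k3] as OpenCV has them; the pictures are not rectified), "world_from_camera" (4x4, takes a point from camera to world coordinates). Camera axes: x right, y down, z forward; pixel columns grow to the right and rows downward; lengths in m; the calibration is good to about 2 mm. A picture is of the moment at which its call begins. There is no depth.
- bot.hand_in(): hands the job in; it is judged then, once.
The state is a dict: "t": time; "q": joint angles; "joint_vel": joint speeds; "joint_torque": joint torques, N m; "eef_pos": TCP position; "tool_rot": TCP orientation; "contact_force": force on the tool from outside, world axes, zero at the start; "torque": the same for the moment, N m; "gripper_width": opening from 0.0 (shut) to 1.0 (fully open); "grasp_force": force on a finger pad.
Only numpy, scipy, OpenCV 4.12 (cv2) and the standard library are available. Lean on these libraries where they do the work, as an engineer would, in place of code of your own. Each camera call takes 0.05 s, during which the arm holds its last target. There are 200 camera calls.

### The job

Open the beige test box on the desk: press the two square metal push catches on its front ledge fully down together, one fingertip on each, and keep both down while the sprung lid lifts itself past its safety notch (until its front edge has risen about 30 mm). Then let go, draw back clear of everything, and finish when the lid stands fully open by its own spring. Touch only the two catches: do not pull or push the lid, and leave everything else on the box and the desk where it lies.

Things in the scene. Friction and masses are not known exactly. Their poses are not given: they have to be found in the camera images.
- test_box: beige metal test box, fixed, 270 mm deep (own x), 260 wide, 120 high; origin at the centre of its underside. Its front (own -x, roughly towards the robot) has an open port with a small turntable, and a square red run button (unused). On top: a flat ledge along the front (own x -135 to -45 mm, 120 mm above the desk), with a small loose thing about 100 mm either side of its middle; behind it the lid
- cap_left: square chrome push catch on the ledge, the one at the box's own +y (on the left seen from the robot): cap 22 x 22 mm, standing 12 mm above the ledge when up; origin at the centre of its top face, 132 mm above the desk when up, at own x -98, y +30 mm of the box; axes as the box
- cap_right: the other, identical push catch, at own x -98, y -30 mm of the box: the two are 60 mm apart centre to centre, 38 mm between their near edges; origin at the centre of its top face; the lid's front edge is 53 mm behind the catches' centres
- catch_left (a joint): how far the left catch is pressed, m: 0 up, 0.008 fully down at its stop (cap still 4 mm above the ledge). Its spring takes about 1.4 N to start and 4.5 N fully down, and returns it when let go. It draws its bolt clear of the lid at about 5 mm; fully down is sure. Each catch alone holds the lid shut
- catch_right (a joint): the same for the right catch
- lid (a joint): angle of the lid, rad: 0 shut, 0.6 fully open at its stop. Hinged along the box's far top edge, sprung open and damped: with both bolts drawn it rises slowly by itself (0.06 to 0.14 rad/s, 5 to 9 s in all). If a catch is let up before about 0.16 rad (27 mm at the front edge), a safety notch stops the lid at 0.10 to 0.16 rad until both are pressed again
- lid_panel: the lid, 170 mm (own x) by 256 mm by 14 mm, beige with a round dark loudspeaker grille; origin at the middle of its hinge line along the far edge, level with the top of the ledge; shut, its own axes are as the box and its front edge lies at own x -170 mm. As it opens the front edge rises about 100 mm and draws away from the robot
- tuning_fork: bystander: nickel tuning fork with a round foot, 175 mm long, 22 mm high, lying on the desk in front of the box; origin under its middle
- bone_vibrator: bystander: grey plastic bone conduction vibrator, a 24 mm cube, standing loose at one end of the ledge; origin under its centre
- coupler: bystander: brass coupler, a stepped disc 25 mm across and 24 mm high, standing loose at the other end of the ledge (the two may be swapped); origin under its centre
- magnifier: bystander: chrome hand magnifier, ring 82 mm across, 180 mm long, 10 mm high, lying on the desk beside the box; origin under the ring's centre, the handle along its own -x
- specula_jar: bystander: glass jar 56 mm across and 75 mm high, on the desk beside the box; origin under its centre
- aid_case: bystander: small black and grey hearing-aid case, 62 x 46 x 24 mm, on the desk beside the box; origin under its centre
- trimmer_driver: bystander: small screwdriver 130 mm long lying on the desk in front of the box; origin under its middle

How it is judged:
By the outcome, as a careful person would: the job done as asked, in the order asked, and still so for the second after the job is handed in, with the robot touching nothing.
It also fails if it takes over 48 s, if anything falls off the work surface, if the arm or the gripper's body presses on something with over 40 N, if the wrist force passes 120 N, or if a joint passes its speed limit or range.

## Working session

There is one attempt and no reset: what is moved stays moved. The work goes in short steps, Python scripts to look and compute and a tool call to move; the robot and the scene stay as the last step left them, time stands still between calls to the robot, and variables do not carry over. Pictures are saved under pics/ and viewed, at most 12 in all, crops included, and the job is handed in when it is done.

Besides the shell and the picture viewer there is one more tool, called after "Emit:" by a JSON object that holds its "op" and its "data", one argument or row to a line. jog_arm: Moves the arm, as the interface text tells. Its arguments: {"type":"object","properties":{"rows":{"type":"array","items":{"type":"object","properties":{"fingers":{"type":"number"},"x":{"type":"number"},"y":{"type":"number"},"z":{"type":"number"},"ax":{"type":"number"},"ay":{"type":"number"},"az":{"type":"number"}}}},"force":{"type":"number"}},"required":["rows"]}

```bash
mkdir -p pics; ls
cat > h.py <<'E'
import numpy as np, cv2
from station import bot
def cam(n):
    c=bot.read_camera(n); p=c["pixels"]; h=p.shape[0]
    f=h/2/np.tan(np.radians(c["vertical_fov"])/2)
    c["K"]=np.array([[f,0,c["cx"]],[0,f,c["cy"]],[0,0,1.]]); c["D"]=np.array(c["dist_coeffs"],float); c["T"]=np.array(c["world_from_camera"]); return c
def rays(c,uv):
    n=cv2.undistortPoints(np.array(uv,float).reshape(-1,1,2),c["K"],c["D"]).reshape(-1,2)
    d=np.c_[n,np.ones(len(n))]@c["T"][:3,:3].T
    return c["T"][:3,3],d
def onz(c,uv,z):
    o,d=rays(c,uv); return o+d*((z-o[2])/d[:,2])[:,None]
def proj(c,P):
    W=np.linalg.inv(c["T"]); 
    return cv2.projectPoints(np.array(P,float).reshape(-1,3),cv2.Rodrigues(W[:3,:3])[0],W[:3,3],c["K"],c["D"])[0].reshape(-1,2)
def save(c,fn,crop=None,s=1):
    p=c["pixels"][:,:,::-1]
    if crop: x0,y0,x1,y1=crop; p=p[y0:y1,x0:x1]
    cv2.imwrite("pics/"+fn,cv2.resize(p,None,fx=s,fy=s,interpolation=cv2.INTER_CUBIC))
E
python3 - <<'E'
from h import *
a=cam("scene");b=cam("side")
im=np.vstack([a["pixels"],b["pixels"]])[:,:,::-1]
cv2.imwrite("pics/s1.png",a["pixels"][:,:,::-1]);cv2.imwrite("pics/s2.png",b["pixels"][:,:,::-1])
import pickle;pickle.dump((a,b),open("v0.pkl","wb"))
for c in(a,b):print(c["T"].round(3).tolist(),c["K"][0,0],c["D"])
print({k:np.round(v,3) for k,v in bot.get_obs().items()})
E
```

```text
pics
[[-0.155, 0.596, -0.788, 1.27], [0.988, 0.081, -0.133, 0.158], [-0.015, -0.799, -0.601, 0.62], [0.0, 0.0, 0.0, 1.0]] 428.8700816772726 [-0.12465902  0.          0.          0.          0.        ]
[[0.99, -0.086, 0.112, 0.486], [-0.141, -0.559, 0.817, -0.632], [-0.008, -0.825, -0.565, 0.596], [0.0, 0.0, 0.0, 1.0]] 378.5590173786568 [0.03030323 0.         0.         0.         0.        ]
{'t': np.float64(0.1), 'q': array([ 1.106,  0.478,  0.022,  1.556, -0.011,  1.109, -0.083]), 'joint_vel': array([-0.002, -0.001,  0.001, -0.004, -0.001, -0.002,  0.001]), 'joint_torque': array([ 5.0000e-03, -5.9776e+01,  1.6140e+00, -2.8195e+01,  1.3000e-02,
        5.0000e-03,  0.0000e+00]), 'eef_pos': array([ 0.236, -0.632,  0.205]), 'tool_rot': array([-0.001,  0.984,  0.177, -0.   ]), 'contact_force': array([ 0.043,  0.437, -0.892]), 'torque': array([-0.055, -0.042,  0.015]), 'grasp_force': np.float64(0.0), 'gripper_width': np.float64(1.004)}
```

View pics/s1.png

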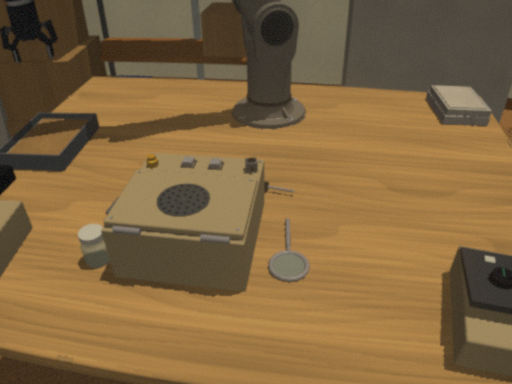

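View pics/s2.png

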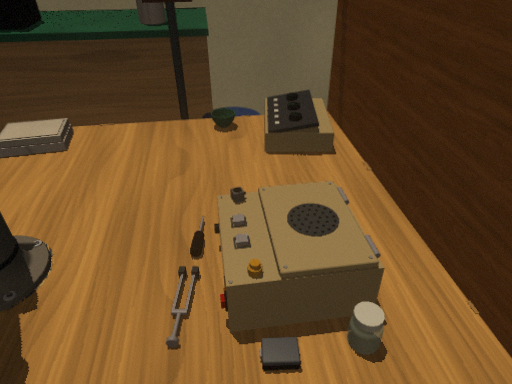

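The scene view shows the box from behind, with catches near (188,161) and (215,164). The side view has them near (242,241) and (239,219). The coupler is at the −y end of the ledge and the vibrator at the +y end. Next I'll triangulate the catches.

Run:
```python
from h import *
import pickle;a,b=pickle.load(open("v0.pkl","rb"))
def blob(c,u,v,r=12):
    p=c["pixels"].astype(int)[v-r:v+r+1,u-r:u+r+1]
    # neutral/bluish vs beige: red-blue small, bright tops
    m=((p[...,0]-p[...,2])<12)&(p.sum(2)>330)
    n,l,st,ce=cv2.connectedComponentsWithStats(m.astype(np.uint8))
    i=1+np.argmax(st[1:,4]) if n>1 else 0
    print((u,v),n,st[i],ce[i].round(1)); return ce[i]+[u-r,v-r]
L=[blob(a,215,163),blob(b,239,219)];R=[blob(a,188,161),blob(b,242,241)]
def tri(uvs):
    A=np.zeros((3,3));y=np.zeros(3);
    for c,uv in zip((a,b),uvs):
        o,d=rays(c,[uv]);d=d[0]/np.linalg.norm(d[0]);M=np.eye(3)-np.outer(d,d);A+=M;y+=M@o
    return np.linalg.solve(A,y)
for n,q in(("L",L),("R",R)):
    P=tri(q);print(n,np.round(q,1).tolist(),P.round(4),[ (proj(c,P)[0]-x).round(1) for c,x in zip((a,b),q)])
    print([onz(c,[x],.132)[0].round(4) for c,x in zip((a,b),q)])
v=tri(L)-tri(R);print(np.linalg.norm(v),np.degrees(np.arctan2(-v[0],v[1])))
ims=[cv2.resize(c["pixels"][y-30:y+30,x-40:x+40,::-1],None,fx=6,fy=6,interpolation=cv2.INTER_NEAREST) for c,x,y in((a,202,163),(b,240,230))]
cv2.imwrite("pics/c1.png",np.vstack(ims)[:, :][:720])
cv2.imwrite("pics/c1.png",np.vstack([cv2.resize(i,(400,300)) for i in ims]))
```

```text
(215, 163) 1 [  0   0  25  25 625] [12. 12.]
(239, 219) 1 [  0   0  25  25 625] [12. 12.]
(188, 161) 1 [  0   0  25  25 625] [12. 12.]
(242, 241) 1 [  0   0  25  25 625] [12. 12.]
L [[215.0, 163.0], [239.0, 219.0]] [ 0.5241 -0.0487  0.1278] [array([-0.2,  0.2]), array([-0.2, -0.2])]
[array([ 0.5296, -0.0468,  0.132 ]), array([ 0.524 , -0.0546,  0.132 ])]
R [[188.0, 161.0], [242.0, 241.0]] [ 0.5228 -0.1098  0.126 ] [array([-0.5,  0.6]), array([-0.6, -0.7])]
[array([ 0.5292, -0.1061,  0.132 ]), array([ 0.5233, -0.1186,  0.132 ])]
0.061135052539770814 -1.2082430992030484
```

View pics/c1.png

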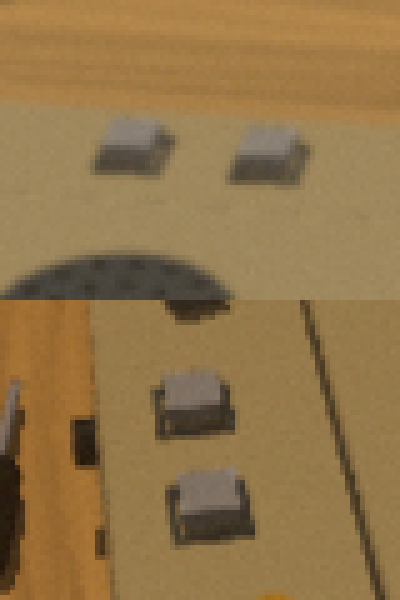

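Crop readings of the cap tops: scene (188.6,159.2) and (216.0,160.8), side (242.2,236.8) and (238.6,217.2). That puts the pair near x 0.52, y −0.08. I'll move above it for a wrist view.

Emit:
{"op": "jog_arm", "data": {
  "rows": [
    {"x": 27, "y": -27, "z": -19, "fingers": 46},
    {"x": 27, "y": -27, "z": -19, "fingers": 46},
    {"x": 27, "y": -27, "z": -19, "fingers": 46},
    {"x": 27, "y": -27, "z": -19, "fingers": 46},
    {"x": 27, "y": -27, "z": -19, "fingers": 46},
    {"x": 27, "y": -27, "z": -19, "fingers": 46},
    {"x": 27, "y": -27, "z": -19, "fingers": 46},
    {"x": 27, "y": -27, "z": -19, "fingers": 46}
  ]
}}

```text
invalid input
```

Emit:
{"op": "jog_arm", "data": {
  "rows": [
    {"x": 27, "y": -27, "fingers": 46},
    {"x": 27, "y": -27, "fingers": 46},
    {"x": 27, "y": -27, "fingers": 46},
    {"x": 27, "y": -27, "fingers": 46},
    {"x": 27, "y": -27, "fingers": 46},
    {"az": 7, "fingers": 46},
    {"az": 7, "fingers": 46},
    {"az": 7, "fingers": 46}
  ]
}}

```text
invalid input
```

Run:
```python
from h import *
o=bot.get_obs();print({k:np.round(o[k],4).tolist() for k in("t","eef_pos","tool_rot","gripper_width","contact_force")})
w=cam("wrist");save(w,"w1.png")
import pickle;pickle.dump(w,open("w1.pkl","wb"));print(w["T"].round(3).tolist(),w["K"][0,0])
print(proj(w,[[.524,-.0487,.132],[.523,-.1098,.132]]))
```

```text
{'t': 0.1, 'eef_pos': [0.2356, -0.632, 0.2049], 'tool_rot': [-0.0008, 0.9841, 0.1775, -0.0002], 'gripper_width': 1.004, 'contact_force': [0.0434, 0.4371, -0.8919]}
[[0.35, -0.904, -0.247, 0.298], [-0.937, -0.339, -0.091, -0.609], [-0.002, 0.263, -0.965, 0.372], [0.0, 0.0, 0.0, 1.0]] 309.39703344369616
[[540.66145412 489.09821353]
 [221.49299669 158.51474696]]
```

View pics/w1.png

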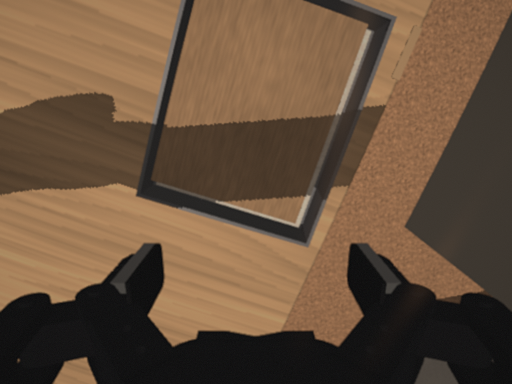

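The wrist view looks away from the box for now, showing only the tray and the fingers. The moves were refused, so I'll retry with every field filled in.

Emit:
{"op": "jog_arm", "data": {
  "rows": [
    {"fingers": 46, "x": 27, "y": -27, "z": -19, "ax": 0, "ay": 0, "az": 0},
    {"fingers": 46, "x": 27, "y": -27, "z": -19, "ax": 0, "ay": 0, "az": 0},
    {"fingers": 46, "x": 27, "y": -27, "z": -19, "ax": 0, "ay": 0, "az": 0},
    {"fingers": 46, "x": 27, "y": -27, "z": -19, "ax": 0, "ay": 0, "az": 0},
    {"fingers": 46, "x": 27, "y": -27, "z": -19, "ax": 0, "ay": 0, "az": 0},
    {"fingers": 46, "x": 27, "y": -27, "z": -19, "ax": 0, "ay": 0, "az": 0},
    {"fingers": 46, "x": 27, "y": -27, "z": -19, "ax": 0, "ay": 0, "az": 0},
    {"fingers": 46, "x": 27, "y": -27, "z": -19, "ax": 0, "ay": 0, "az": 0}
  ],
  "force": 20
}}

```text
t: 0.95
eef_pos: [0.3629, -0.353, 0.3584]
tool_rot: [-0.0, 0.984, 0.177, -0.0]
contact_force: [0.5, 0.0, 0.9]
gripper_width: 0.537
grasp_force: 0.0
```

Emit:
{"op": "jog_arm", "data": {
  "rows": [
    {"fingers": 46, "x": 34, "y": -34, "z": 0, "ax": 0, "ay": 0, "az": 0},
    {"fingers": 46, "x": 34, "y": -34, "z": 0, "ax": 0, "ay": 0, "az": 0},
    {"fingers": 46, "x": 34, "y": -34, "z": 0, "ax": 0, "ay": 0, "az": 0},
    {"fingers": 46, "x": 34, "y": -34, "z": 0, "ax": 0, "ay": 0, "az": 0},
    {"fingers": 46, "x": 34, "y": -34, "z": 0, "ax": 0, "ay": 0, "az": 0},
    {"fingers": 46, "x": 34, "y": -34, "z": 0, "ax": 0, "ay": 0, "az": 7},
    {"fingers": 46, "x": 0, "y": 0, "z": 0, "ax": 0, "ay": 0, "az": 7},
    {"fingers": 46, "x": 0, "y": 0, "z": 0, "ax": 0, "ay": 0, "az": 7}
  ]
}}

```text
t: 1.75
eef_pos: [0.4824, -0.0917, 0.3575]
tool_rot: [-0.0, 1.0, -0.004, -0.0]
contact_force: [-1.2, -0.8, -0.0]
gripper_width: 0.541
grasp_force: 0.0
```

Run:
```python
from h import *
o=bot.get_obs();print({k:np.round(o[k],4).tolist() for k in("t","eef_pos","tool_rot","gripper_width","contact_force")})
w=cam("wrist");save(w,"w2.png",None,1.5)
import pickle;pickle.dump((w,o),open("w2.pkl","wb"));print(w["T"].round(3).tolist())
print(proj(w,[[.524,-.0487,.132],[.523,-.1098,.132]]))
```

```text
{'t': 1.75, 'eef_pos': [0.4824, -0.0917, 0.3575], 'tool_rot': [-0.0001, 1.0, -0.0036, -0.0003], 'gripper_width': 0.5405, 'contact_force': [-1.1767, -0.7796, -0.0133]}
[[-0.006, -0.965, -0.263, 0.549], [-1.0, 0.006, 0.001, -0.092], [0.0, 0.263, -0.965, 0.525], [0.0, 0.0, 0.0, 1.0]]
[[220.63475948 133.3707535 ]
 [269.49656506 133.8534497 ]]
```

View pics/w2.png

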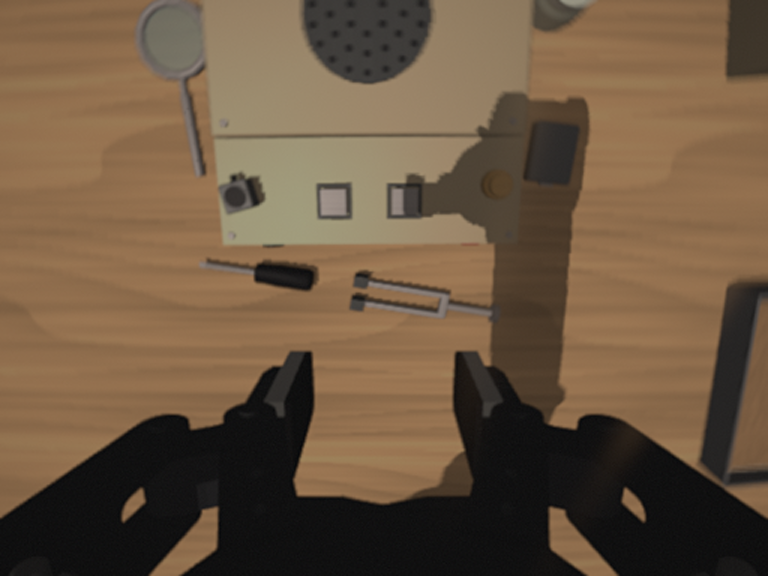

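The wrist view shows the caps at about (222.7,134) and (269.3,133.5) in native pixels. The box is nearly aligned with the tool, and the fingertips are at about (200,235) and (311,235). Now the numbers.

Run:
```python
from h import *
import pickle;w,ob=pickle.load(open("w2.pkl","rb"));a,b=pickle.load(open("v0.pkl","rb"))
def tri(cs,uvs):
    A=np.zeros((3,3));y=np.zeros(3)
    for c,uv in zip(cs,uvs):
        o,d=rays(c,[uv]);d=d[0]/np.linalg.norm(d[0]);M=np.eye(3)-np.outer(d,d);A+=M;y+=M@o
    return np.linalg.solve(A,y)
L=[(216,160.8),(238.6,217.2),(222.5,134)];R=[(188.6,159.2),(242.2,236.8),(269.3,133.5)]
# refine wrist cap centres: contour of dark slot frame
g=cv2.cvtColor(w["pixels"],cv2.COLOR_RGB2GRAY)
for q in(L,R):
    P=tri((a,b,w),q);print(P.round(4),[(proj(c,P)[0]-u).round(1).tolist() for c,u in zip((a,b,w),q)],"wrist@.132",onz(w,[q[2]],.132).round(4))
l=onz(w,[L[2],R[2]],.132);v=l[0]-l[1];print("sep",np.linalg.norm(v),"yaw",np.degrees(np.arctan2(-v[0],v[1])))
e=onz(w,[(214/1.5,135/1.5),(525/1.5,137/1.5),(222/1.5,244/1.5),(517/1.5,243/1.5)],.12)
print(e.round(4));
for i in(0,2):v=e[i]-e[i+1];print(np.degrees(np.arctan2(-v[0],v[1])))
t=ob["eef_pos"]
for dz in(0,.004,.008): print(dz,(onz(w,[(312/1.5,352/1.5),(290/1.5,352/1.5),(455/1.5,352/1.5),(478/1.5,352/1.5)],t[2]+dz)-t).round(4)[:,:2].tolist())
```

```text
[ 0.523  -0.0488  0.1323] [[-1.2, 0.3], [-0.4, -0.1], [-1.8, 0.2]] wrist@.132 [[ 0.5232 -0.051   0.132 ]]
[ 0.5238 -0.108   0.1328] [[-0.8, 0.1], [-0.5, -0.0], [-1.2, -0.3]] wrist@.132 [[ 0.5234 -0.1096  0.132 ]]
sep 0.05854190725384841 yaw 0.22716325338994625
[[ 0.578   0.049   0.12  ]
 [ 0.5746 -0.2111  0.12  ]
 [ 0.486   0.0505  0.12  ]
 [ 0.4852 -0.2101  0.12  ]]
-0.7502706089414797
-0.16558996874302861
0 [[-0.0017, 0.0275], [-0.0017, 0.0361], [-0.002, -0.028], [-0.0021, -0.0369]]
0.004 [[-0.0, 0.0269], [-0.0, 0.0352], [-0.0004, -0.0273], [-0.0004, -0.036]]
0.008 [[0.0016, 0.0262], [0.0016, 0.0343], [0.0013, -0.0266], [0.0012, -0.0352]]
```

Emit:
{"op": "jog_arm", "data": {
  "rows": [
    {"fingers": 51, "x": 41, "y": -12, "z": 0, "ax": 0, "ay": 0, "az": 0},
    {"fingers": 51, "x": 0, "y": 0, "z": 40, "ax": 0, "ay": 0, "az": 0},
    {"fingers": 51, "x": 0, "y": 0, "z": 40, "ax": 0, "ay": 0, "az": 0},
    {"fingers": 51, "x": 0, "y": 0, "z": 40, "ax": 0, "ay": 0, "az": 0},
    {"fingers": 51, "x": 0, "y": 0, "z": 40, "ax": 0, "ay": 0, "az": 0},
    {"fingers": 51, "x": 0, "y": 0, "z": 30, "ax": 0, "ay": 0, "az": 0},
    {"fingers": 51, "x": 0, "y": 0, "z": 12, "ax": 0, "ay": 0, "az": 0},
    {"fingers": 51, "x": 0, "y": 0, "z": 0, "ax": 0, "ay": 0, "az": 0}
  ]
}}

```text
t: 2.6
eef_pos: [0.5221, -0.082, 0.1545]
tool_rot: [-0.0, 1.0, -0.003, -0.002]
contact_force: [-0.2, 0.2, -0.2]
gripper_width: 0.596
grasp_force: 0.0
```

Run:
```python
from h import *
o=bot.get_obs();print({k:np.round(o[k],4).tolist() for k in("t","eef_pos","tool_rot","gripper_width","contact_force")})
w=cam("wrist");b=cam("side")
i1=cv2.resize(w["pixels"][100:300,120:390,::-1],(540,400));i2=cv2.resize(b["pixels"][160:260,190:325,::-1],(540,400),interpolation=cv2.INTER_CUBIC)
cv2.imwrite("pics/w3.png",cv2.resize(np.vstack([i1,i2]),None,fx=.74,fy=.74))
t=o["eef_pos"]
print("caps wrist",proj(w,[[.5235,-.050,.132],[.5235,-.110,.132]]).round(1).tolist())
print("tcp side",proj(b,[t,t+[0,0,.01],t+[0,0,.03]]).round(1).tolist())
```

```text
{'t': 2.6, 'eef_pos': [0.5221, -0.082, 0.1545], 'tool_rot': [-0.0002, 1.0, -0.0026, -0.0016], 'gripper_width': 0.5962, 'contact_force': [-0.2032, 0.2297, -0.1705]}
caps wrist [[206.0, 216.8], [298.4, 216.4]]
tcp side [[238.9, 218.8], [238.7, 214.5], [238.3, 205.8]]
```

View pics/w3.png

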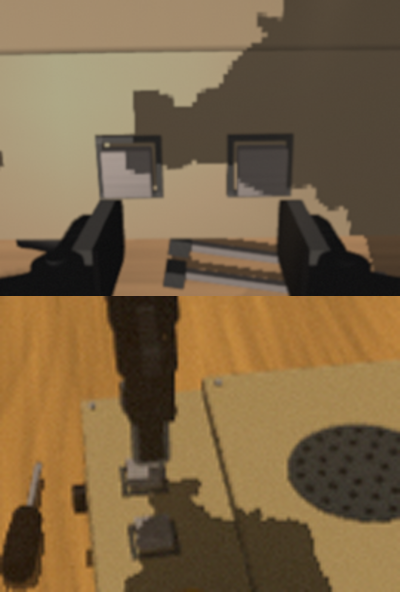

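The tips are roughly over the caps (wrist tips at about (202,235) and (308,235), caps at about (207,213) and (296,212)). They need about 2 mm towards +y, and they look higher than the TCP reading. I'll descend gently while watching the force.

Emit:
{"op": "jog_arm", "data": {
  "rows": [
    {"fingers": 51, "x": 1.5, "y": -2, "z": 0, "ax": 0, "ay": 0, "az": 0},
    {"fingers": 51, "x": 0, "y": 0, "z": 6, "ax": 0, "ay": 0, "az": 0},
    {"fingers": 51, "x": 0, "y": 0, "z": 6, "ax": 0, "ay": 0, "az": 0},
    {"fingers": 51, "x": 0, "y": 0, "z": 4, "ax": 0, "ay": 0, "az": 0},
    {"fingers": 51, "x": 0, "y": 0, "z": 2, "ax": 0, "ay": 0, "az": 0},
    {"fingers": 51, "x": 0, "y": 0, "z": 2, "ax": 0, "ay": 0, "az": 0},
    {"fingers": 51, "x": 0, "y": 0, "z": 0, "ax": 0, "ay": 0, "az": 0},
    {"fingers": 51, "x": 0, "y": 0, "z": 0, "ax": 0, "ay": 0, "az": 0}
  ]
}}

```text
t: 3.5
eef_pos: [0.5247, -0.0799, 0.1359]
tool_rot: [0.0, 1.0, -0.003, 0.0]
contact_force: [0.7, -0.2, -0.5]
gripper_width: 0.593
grasp_force: 0.0
```

Run:
```python
from h import *
w=cam("wrist");b=cam("side")
i1=cv2.resize(w["pixels"][130:330,120:390,::-1],(540,400));i2=cv2.resize(b["pixels"][160:260,190:325,::-1],(540,400),interpolation=cv2.INTER_CUBIC)
cv2.imwrite("pics/w4.png",cv2.resize(np.vstack([i1,i2]),None,fx=.74,fy=.74))
```

```text
(no output)
```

View pics/w4.png

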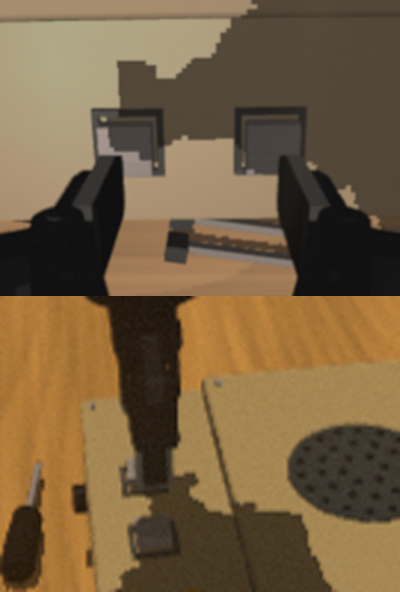

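The tips are still about 30 mm above the caps in the side view (tip (155,488), cap (154,530) in the crop) and are lined up. I'll keep going down.

Emit:
{"op": "jog_arm", "data": {
  "rows": [
    {"fingers": 51, "x": 0, "y": 0, "z": 5, "ax": 0, "ay": 0, "az": 0},
    {"fingers": 51, "x": 0, "y": 0, "z": 5, "ax": 0, "ay": 0, "az": 0},
    {"fingers": 51, "x": 0, "y": 0, "z": 3, "ax": 0, "ay": 0, "az": 0},
    {"fingers": 51, "x": 0, "y": 0, "z": 2, "ax": 0, "ay": 0, "az": 0},
    {"fingers": 51, "x": 0, "y": 0, "z": 2, "ax": 0, "ay": 0, "az": 0},
    {"fingers": 51, "x": 0, "y": 0, "z": 1, "ax": 0, "ay": 0, "az": 0},
    {"fingers": 51, "x": 0, "y": 0, "z": 0, "ax": 0, "ay": 0, "az": 0},
    {"fingers": 51, "x": 0, "y": 0, "z": 0, "ax": 0, "ay": 0, "az": 0}
  ]
}}

```text
t: 4.4
eef_pos: [0.5248, -0.0798, 0.1179]
tool_rot: [0.0, 1.0, -0.003, 0.0]
contact_force: [-0.6, -0.4, -0.3]
gripper_width: 0.599
grasp_force: 0.0
```

Run:
```python
from h import *
w=cam("wrist");b=cam("side")
i1=cv2.resize(w["pixels"][150:350,120:390,::-1],(540,400));i2=cv2.resize(b["pixels"][180:255,195:296,::-1],(540,400),interpolation=cv2.INTER_CUBIC)
cv2.imwrite("pics/w5.png",cv2.resize(np.vstack([i1,i2]),None,fx=.74,fy=.74))
```

```text
(no output)
```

View pics/w5.png

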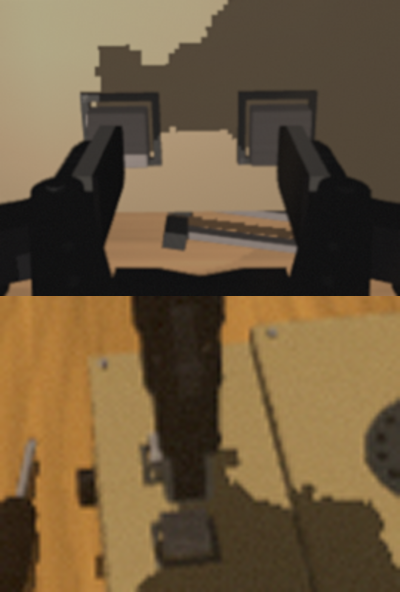

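No contact yet. In the side crop the tip (187,500) is centred about 18 mm above the cap (187,530).

Emit:
{"op": "jog_arm", "data": {
  "rows": [
    {"fingers": 51, "x": 0, "y": 0, "z": 4, "ax": 0, "ay": 0, "az": 0},
    {"fingers": 51, "x": 0, "y": 0, "z": 3, "ax": 0, "ay": 0, "az": 0},
    {"fingers": 51, "x": 0, "y": 0, "z": 2, "ax": 0, "ay": 0, "az": 0},
    {"fingers": 51, "x": 0, "y": 0, "z": 1, "ax": 0, "ay": 0, "az": 0},
    {"fingers": 51, "x": 0, "y": 0, "z": 1, "ax": 0, "ay": 0, "az": 0},
    {"fingers": 51, "x": 0, "y": 0, "z": 1, "ax": 0, "ay": 0, "az": 0},
    {"fingers": 51, "x": 0, "y": 0, "z": 0, "ax": 0, "ay": 0, "az": 0},
    {"fingers": 51, "x": 0, "y": 0, "z": 0, "ax": 0, "ay": 0, "az": 0}
  ]
}}

```text
t: 5.3
eef_pos: [0.5247, -0.0799, 0.1058]
tool_rot: [0.0, 1.0, -0.003, 0.0]
contact_force: [-0.5, 0.2, -0.8]
gripper_width: 0.599
grasp_force: 0.0
```

Emit:
{"op": "jog_arm", "data": {
  "rows": [
    {"fingers": 51, "x": 0, "y": 0, "z": 1, "ax": 0, "ay": 0, "az": 0},
    {"fingers": 51, "x": 0, "y": 0, "z": 1, "ax": 0, "ay": 0, "az": 0},
    {"fingers": 51, "x": 0, "y": 0, "z": 1, "ax": 0, "ay": 0, "az": 0},
    {"fingers": 51, "x": 0, "y": 0, "z": 1, "ax": 0, "ay": 0, "az": 0},
    {"fingers": 51, "x": 0, "y": 0, "z": 1, "ax": 0, "ay": 0, "az": 0},
    {"fingers": 51, "x": 0, "y": 0, "z": 1, "ax": 0, "ay": 0, "az": 0},
    {"fingers": 51, "x": 0, "y": 0, "z": 0, "ax": 0, "ay": 0, "az": 0},
    {"fingers": 51, "x": 0, "y": 0, "z": 0, "ax": 0, "ay": 0, "az": 0}
  ]
}}

```text
t: 6.1
eef_pos: [0.5247, -0.0799, 0.1]
tool_rot: [0.0, 1.0, -0.003, 0.0]
contact_force: [-1.5, 0.9, 5.0]
gripper_width: 0.594
grasp_force: 2.4
```

Contact with both springs, about 5 N. Pressing on.

Emit:
{"op": "jog_arm", "data": {
  "rows": [
    {"fingers": 51, "x": 0, "y": 0, "z": 1, "ax": 0, "ay": 0, "az": 0},
    {"fingers": 51, "x": 0, "y": 0, "z": 1, "ax": 0, "ay": 0, "az": 0},
    {"fingers": 51, "x": 0, "y": 0, "z": 1, "ax": 0, "ay": 0, "az": 0},
    {"fingers": 51, "x": 0, "y": 0, "z": 1, "ax": 0, "ay": 0, "az": 0},
    {"fingers": 51, "x": 0, "y": 0, "z": 0.5, "ax": 0, "ay": 0, "az": 0},
    {"fingers": 51, "x": 0, "y": 0, "z": 0, "ax": 0, "ay": 0, "az": 0},
    {"fingers": 51, "x": 0, "y": 0, "z": 0, "ax": 0, "ay": 0, "az": 0},
    {"fingers": 51, "x": 0, "y": 0, "z": 0, "ax": 0, "ay": 0, "az": 0}
  ]
}}

```text
t: 6.9
eef_pos: [0.5247, -0.0799, 0.0957]
tool_rot: [0.0, 1.0, -0.003, 0.0]
contact_force: [-3.4, -1.0, 8.0]
gripper_width: 0.598
grasp_force: 3.8
```

Emit:
{"op": "jog_arm", "data": {
  "rows": [
    {"fingers": 51, "x": 0, "y": 0, "z": 1, "ax": 0, "ay": 0, "az": 0},
    {"fingers": 51, "x": 0, "y": 0, "z": 0.5, "ax": 0, "ay": 0, "az": 0},
    {"fingers": 51, "x": 0, "y": 0, "z": 0.5, "ax": 0, "ay": 0, "az": 0},
    {"fingers": 51, "x": 0, "y": 0, "z": 0.5, "ax": 0, "ay": 0, "az": 0},
    {"fingers": 51, "x": 0, "y": 0, "z": 0, "ax": 0, "ay": 0, "az": 0},
    {"fingers": 51, "x": 0, "y": 0, "z": 0, "ax": 0, "ay": 0, "az": 0},
    {"fingers": 51, "x": 0, "y": 0, "z": 0, "ax": 0, "ay": 0, "az": 0},
    {"fingers": 51, "x": 0, "y": 0, "z": 0, "ax": 0, "ay": 0, "az": 0}
  ]
}}

```text
t: 7.7
eef_pos: [0.5248, -0.08, 0.0951]
tool_rot: [0.001, 1.0, -0.003, 0.0]
contact_force: [-9.0, 0.3, 26.1]
gripper_width: 0.599
grasp_force: 13.2
```

Run:
```python
from h import *
b=cam("side");print(bot.get_obs()["contact_force"]);save(b,"b6.png",(190,140,390,290),4)
import pickle;pickle.dump(b,open("b6.pkl","wb"))
```

```text
[-9.92778215  0.13458449 26.71006656]
```

View pics/b6.png

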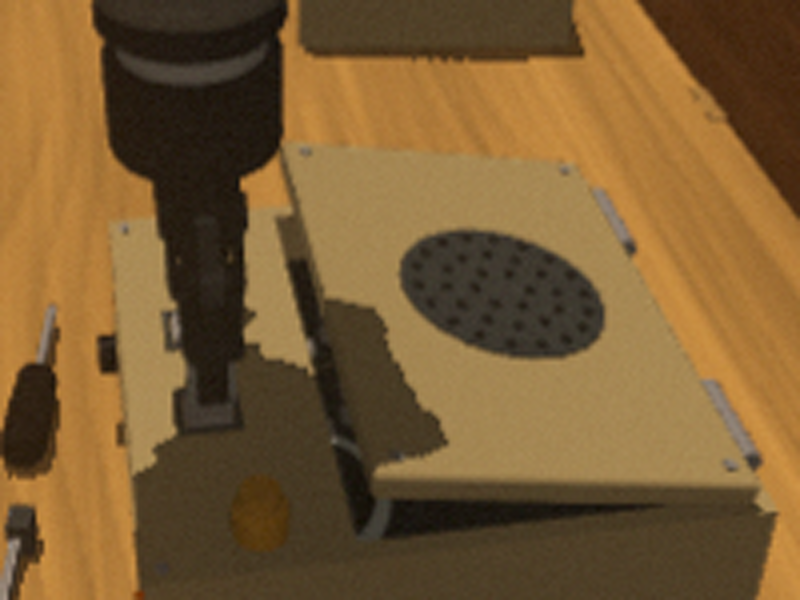

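Both catches are at their stops (26 N) and the lid is rising, with its front near corner at about (378,490) in the crop. I'll hold.

Emit:
{"op": "jog_arm", "data": {
  "rows": [
    {"fingers": 51, "x": 0, "y": 0, "z": 0, "ax": 0, "ay": 0, "az": 0},
    {"fingers": 51, "x": 0, "y": 0, "z": 0, "ax": 0, "ay": 0, "az": 0},
    {"fingers": 51, "x": 0, "y": 0, "z": 0, "ax": 0, "ay": 0, "az": 0},
    {"fingers": 51, "x": 0, "y": 0, "z": 0, "ax": 0, "ay": 0, "az": 0},
    {"fingers": 51, "x": 0, "y": 0, "z": 0, "ax": 0, "ay": 0, "az": 0},
    {"fingers": 51, "x": 0, "y": 0, "z": 0, "ax": 0, "ay": 0, "az": 0},
    {"fingers": 51, "x": 0, "y": 0, "z": 0, "ax": 0, "ay": 0, "az": 0},
    {"fingers": 51, "x": 0, "y": 0, "z": 0, "ax": 0, "ay": 0, "az": 0}
  ]
}}

```text
t: 8.55
eef_pos: [0.5248, -0.0799, 0.0951]
tool_rot: [0.001, 1.0, -0.003, 0.0]
contact_force: [-9.9, 0.6, 25.7]
gripper_width: 0.594
grasp_force: 13.2
```

Run:
```python
from h import *
b=cam("side");print(bot.get_obs()["contact_force"]);save(b,"b7.png",(190,140,390,290),4)
for th in(0,.1,.15,.2,.25,.3,.35,.4):
    # near (-y) front corner, underside of the lid: hinge x .746, z .120; near side y -.209 
    P=[.746-.17*np.cos(th),-.209,.12+.17*np.sin(th)]
    T=[P[0]+.014*np.sin(th),-.209,P[2]+.014*np.cos(th)]
    print(th,((proj(b,[P,T])-[190,140])*4).round().tolist())
```

```text
[-9.97068339  0.87855541 26.77720318]
0 [[359.0, 560.0], [360.0, 536.0]]
0.1 [[362.0, 531.0], [366.0, 506.0]]
0.15 [[365.0, 516.0], [371.0, 490.0]]
0.2 [[369.0, 500.0], [377.0, 475.0]]
0.25 [[374.0, 485.0], [384.0, 459.0]]
0.3 [[381.0, 469.0], [392.0, 443.0]]
0.35 [[388.0, 454.0], [401.0, 427.0]]
0.4 [[397.0, 438.0], [412.0, 412.0]]
```

View pics/b7.png

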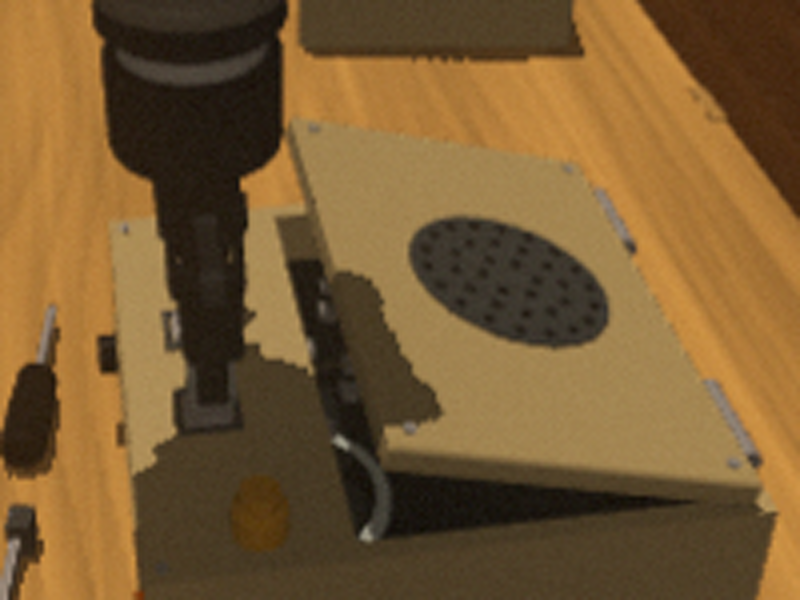

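The lid corner is at about (385,470), which is about 0.28 rad (47 mm at the front edge) and well past the notch. Releasing straight up, then drawing back.

Emit:
{"op": "jog_arm", "data": {
  "rows": [
    {"fingers": 51, "x": 0, "y": 0, "z": -4, "ax": 0, "ay": 0, "az": 0},
    {"fingers": 51, "x": 0, "y": 0, "z": -8, "ax": 0, "ay": 0, "az": 0},
    {"fingers": 51, "x": 0, "y": 0, "z": -15, "ax": 0, "ay": 0, "az": 0},
    {"fingers": 51, "x": -5, "y": 0, "z": -30, "ax": 0, "ay": 0, "az": 0},
    {"fingers": 51, "x": -10, "y": 0, "z": -35, "ax": 0, "ay": 0, "az": 0},
    {"fingers": 51, "x": -15, "y": 0, "z": -40, "ax": 0, "ay": 0, "az": 0},
    {"fingers": 51, "x": -15, "y": 0, "z": -40, "ax": 0, "ay": 0, "az": 0},
    {"fingers": 51, "x": -15, "y": 0, "z": -30, "ax": 0, "ay": 0, "az": 0}
  ]
}}

```text
t: 9.4
eef_pos: [0.4646, -0.0794, 0.2971]
tool_rot: [0.0, 1.0, -0.003, 0.001]
contact_force: [1.2, 0.3, 0.8]
gripper_width: 0.595
grasp_force: 0.0
```

Emit:
{"op": "jog_arm", "data": {
  "rows": [
    {"fingers": 51, "x": 0, "y": 20, "z": -10, "ax": 0, "ay": 0, "az": 0},
    {"fingers": 51, "x": 0, "y": 30, "z": -10, "ax": 0, "ay": 0, "az": 0},
    {"fingers": 51, "x": 0, "y": 30, "z": -10, "ax": 0, "ay": 0, "az": 0},
    {"fingers": 51, "x": 0, "y": 30, "z": 0, "ax": 0, "ay": 0, "az": 0},
    {"fingers": 51, "x": 0, "y": 30, "z": 0, "ax": 0, "ay": 0, "az": 0},
    {"fingers": 51, "x": 0, "y": 30, "z": 0, "ax": 0, "ay": 0, "az": 0},
    {"fingers": 51, "x": 0, "y": 30, "z": 0, "ax": 0, "ay": 0, "az": 0},
    {"fingers": 51, "x": 0, "y": 20, "z": 0, "ax": 0, "ay": 0, "az": 0}
  ]
}}

```text
t: 10.2
eef_pos: [0.4627, -0.3019, 0.3243]
tool_rot: [0.0, 1.0, -0.004, -0.0]
contact_force: [-0.1, 1.1, -0.2]
gripper_width: 0.595
grasp_force: 0.0
```

Emit:
{"op": "jog_arm", "data": {
  "rows": [
    {"fingers": 51, "x": 0, "y": 0, "z": 0, "ax": 0, "ay": 0, "az": 0},
    {"fingers": 51, "x": 0, "y": 0, "z": 0, "ax": 0, "ay": 0, "az": 0},
    {"fingers": 51, "x": 0, "y": 0, "z": 0, "ax": 0, "ay": 0, "az": 0},
    {"fingers": 51, "x": 0, "y": 0, "z": 0, "ax": 0, "ay": 0, "az": 0},
    {"fingers": 51, "x": 0, "y": 0, "z": 0, "ax": 0, "ay": 0, "az": 0},
    {"fingers": 51, "x": 0, "y": 0, "z": 0, "ax": 0, "ay": 0, "az": 0},
    {"fingers": 51, "x": 0, "y": 0, "z": 0, "ax": 0, "ay": 0, "az": 0},
    {"fingers": 51, "x": 0, "y": 0, "z": 0, "ax": 0, "ay": 0, "az": 0}
  ]
}}

```text
t: 11.0
eef_pos: [0.4634, -0.2994, 0.3249]
tool_rot: [0.0, 1.0, -0.003, 0.0]
contact_force: [0.4, 0.5, -0.1]
gripper_width: 0.598
grasp_force: 0.0
```

Emit:
{"op": "jog_arm", "data": {
  "rows": [
    {"fingers": 51, "x": 0, "y": 0, "z": 0, "ax": 0, "ay": 0, "az": 0},
    {"fingers": 51, "x": 0, "y": 0, "z": 0, "ax": 0, "ay": 0, "az": 0},
    {"fingers": 51, "x": 0, "y": 0, "z": 0, "ax": 0, "ay": 0, "az": 0},
    {"fingers": 51, "x": 0, "y": 0, "z": 0, "ax": 0, "ay": 0, "az": 0},
    {"fingers": 51, "x": 0, "y": 0, "z": 0, "ax": 0, "ay": 0, "az": 0},
    {"fingers": 51, "x": 0, "y": 0, "z": 0, "ax": 0, "ay": 0, "az": 0},
    {"fingers": 51, "x": 0, "y": 0, "z": 0, "ax": 0, "ay": 0, "az": 0},
    {"fingers": 51, "x": 0, "y": 0, "z": 0, "ax": 0, "ay": 0, "az": 0}
  ]
}}

```text
t: 11.8
eef_pos: [0.4633, -0.2995, 0.3248]
tool_rot: [0.0, 1.0, -0.003, -0.0]
contact_force: [-0.1, -0.0, -1.0]
gripper_width: 0.597
grasp_force: 0.0
```

Emit:
{"op": "jog_arm", "data": {
  "rows": [
    {"fingers": 51, "x": 0, "y": 0, "z": 0, "ax": 0, "ay": 0, "az": 0},
    {"fingers": 51, "x": 0, "y": 0, "z": 0, "ax": 0, "ay": 0, "az": 0},
    {"fingers": 51, "x": 0, "y": 0, "z": 0, "ax": 0, "ay": 0, "az": 0},
    {"fingers": 51, "x": 0, "y": 0, "z": 0, "ax": 0, "ay": 0, "az": 0},
    {"fingers": 51, "x": 0, "y": 0, "z": 0, "ax": 0, "ay": 0, "az": 0},
    {"fingers": 51, "x": 0, "y": 0, "z": 0, "ax": 0, "ay": 0, "az": 0},
    {"fingers": 51, "x": 0, "y": 0, "z": 0, "ax": 0, "ay": 0, "az": 0},
    {"fingers": 51, "x": 0, "y": 0, "z": 0, "ax": 0, "ay": 0, "az": 0}
  ]
}}

```text
t: 12.6
eef_pos: [0.4634, -0.2995, 0.3248]
tool_rot: [0.0, 1.0, -0.003, 0.0]
contact_force: [0.3, 0.5, -0.3]
gripper_width: 0.594
grasp_force: 0.0
```

Emit:
{"op": "jog_arm", "data": {
  "rows": [
    {"fingers": 51, "x": 0, "y": 0, "z": 0, "ax": 0, "ay": 0, "az": 0},
    {"fingers": 51, "x": 0, "y": 0, "z": 0, "ax": 0, "ay": 0, "az": 0},
    {"fingers": 51, "x": 0, "y": 0, "z": 0, "ax": 0, "ay": 0, "az": 0},
    {"fingers": 51, "x": 0, "y": 0, "z": 0, "ax": 0, "ay": 0, "az": 0},
    {"fingers": 51, "x": 0, "y": 0, "z": 0, "ax": 0, "ay": 0, "az": 0},
    {"fingers": 51, "x": 0, "y": 0, "z": 0, "ax": 0, "ay": 0, "az": 0},
    {"fingers": 51, "x": 0, "y": 0, "z": 0, "ax": 0, "ay": 0, "az": 0},
    {"fingers": 51, "x": 0, "y": 0, "z": 0, "ax": 0, "ay": 0, "az": 0}
  ]
}}

```text
t: 13.4
eef_pos: [0.4633, -0.2995, 0.3248]
tool_rot: [0.0, 1.0, -0.003, -0.0]
contact_force: [-0.6, -0.2, -0.2]
gripper_width: 0.597
grasp_force: 0.0
```

Run:
```python
from h import *
a=cam("side");
for i in range(20): b=cam("side")
print("change",np.abs(a["pixels"].astype(int)-b["pixels"]).max(2).__gt__(40).sum(),bot.get_obs()["t"],bot.get_obs()["contact_force"])
for th in(.5,.6):
    P=[.746-.17*np.cos(th),-.209,.12+.17*np.sin(th)];print(th,proj(b,[P]).round())
save(b,"b8.png",None,1.5)
```

```text
change 0 14.45 [-0.31683714 -0.09178983  0.61327326]
0.5 [[294. 242.]]
0.6 [[300. 234.]]
```

View pics/b8.png

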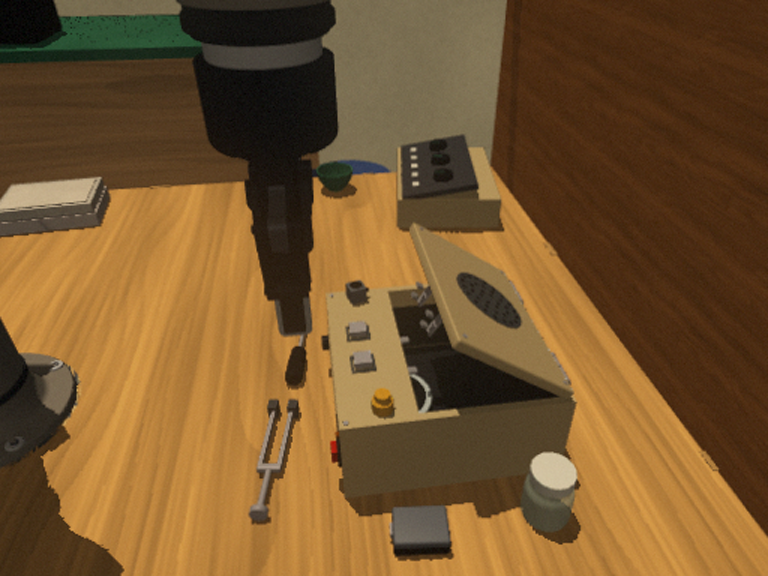

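The lid stands fully open and still, with its corner at about (455,345), matching 0.6 rad. The catches are back up and everything else is where it was, so I'm handing in.

```bash
python3 -c "
from station import bot
print(bot.hand_in())"
```

```text
the job is handed in; nothing more can be done
None
```

The job is handed in at about 14.5 s: I pressed both catches to their stops together and held them until the lid was well past its notch (about 47 mm at the front edge). The arm then drew back, and the last picture shows the lid standing fully open and still, both catches back up, and nothing in that view moved.

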